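# Draw out the gauge arm to the blank cap's mark and hold it

## Task

Three stone caps stand in the setting gauge; the solid one without a hollow in its top is next to be marked out. Push the lock button on the gauge's sleeve fully down to free the telescoping arm, then draw the arm out by its wooden handle until its pointer stands on the long scale mark beside that solid cap. The arm springs back if it is let go, so finish while still holding the handle with the pointer steady on the mark, and leave the caps and the things lying around where they are.

Things in the scene. Friction and masses are not known exactly. Their poses are not given: they have to be found in the camera images.
- gauge: The setting gauge, a fixed steel bench fixture, 470 mm long, 70 mm wide board 12 mm high. Origin: on the desk, midway along the board, directly below the handle when the arm is in. y: the way the arm draws out; x: from the arm to the caps; z up. Square aluminium sleeve (34 mm wide, top 46 mm up) over y -230 to -30 mm; scale strip at x +62 mm; 14 mm high bed with three round recesses at x +125 mm.
- extension (a joint): How far the telescoping arm is drawn out of the sleeve, in m: 0 fully in (as it starts, locked), 0.215 at the stop. The pointer stands on the three long marks at 0.050, 0.122 and 0.194. While the lock button is up the arm cannot be drawn out (about 1 mm of play). A return spring pulls it back with about 3 N when in and 6 N when out.
- lock_button (a joint): Travel of the lock button in m: 0 up (locked, as it starts), 0.008 fully down. The arm comes free once it is pushed past 0.0065. It has no spring: friction of 2.5 N resists it and it stays down when let go.
- button_top (a point): Centre of the top face of the lock button, a round steel button 28 mm in diameter on top of the sleeve, 62 mm above the desk when up, at gauge x 0, y -130 mm. It is pushed straight down.
- gauge_arm: The telescoping arm, with a wooden handle upright on its outer end. Origin: on the desk below the handle's axis; axes as the gauge's; it moves with the arm. The handle's wooden block is 36 mm along gauge x, 18 mm along gauge y and 46 mm high, from 76 to 122 mm above the desk, on a thin steel stem. The arm runs back into the sleeve from there.
- grip (a point): Point inside the handle's wooden block to grip at, 104 mm above the desk, 18 mm below the block's top; there are more than 50 mm free on both sides along gauge y. It lies at gauge x 0, y equal to the extension.
- pointer (a point): Tip of the flat steel pointer that reaches sideways from the arm's outer end over the scale strip: 70 mm along gauge x from the handle's axis, at the handle's gauge y, 22 mm above the desk.
- blank_cap: The solid stone cap, a plain granite cylinder 62 mm in diameter and 47 mm high with a flat top. Origin: centre of its underside. It stands in one of the three recesses.
- hollow_cap_1: A stone cap that is already hollowed, a granite ring-like cup 62 mm in diameter and 31 mm high. Origin: centre of its underside. Stands in another recess; not to be moved.
- hollow_cap_2: A second hollowed cap, the same as the first, in the remaining recess; not to be moved.
- tape_measure: Yellow tape measure, 35x72x62 mm, lying behind the sleeve; not to be moved. Origin: centre of its underside.
- rubbing_stone: Grey-green rubbing stone, 41x101x25 mm, lying in front of the gauge; not to be moved. Origin: centre of its underside.
- marker: Black marker, 12x140x10 mm, lying in front of the sleeve; not to be moved. Origin: centre of its underside.
- mark_1 (a point): Long black scale mark 1 (1 is nearest the sleeve) across the scale strip, beside recess 1: at gauge x +62, y +50 mm, 15 mm above the desk. Short ticks 10 mm apart lie between the long marks.
- recess_1 (a point): Centre of the floor of recess 1, 65 mm wide and 6 mm deep, at gauge x +125, y +50 mm, 8 mm above the desk. A cap in it is level with mark 1.
- mark_2 (a point): Long black scale mark 2 (1 is nearest the sleeve) across the scale strip, beside recess 2: at gauge x +62, y +122 mm, 15 mm above the desk. Short ticks 10 mm apart lie between the long marks.
- recess_2 (a point): Centre of the floor of recess 2, 65 mm wide and 6 mm deep, at gauge x +125, y +122 mm, 8 mm above the desk. A cap in it is level with mark 2.
- mark_3 (a point): Long black scale mark 3 (1 is nearest the sleeve) across the scale strip, beside recess 3: at gauge x +62, y +194 mm, 15 mm above the desk. Short ticks 10 mm apart lie between the long marks.
- recess_3 (a point): Centre of the floor of recess 3, 65 mm wide and 6 mm deep, at gauge x +125, y +194 mm, 8 mm above the desk. A cap in it is level with mark 3.
Mind the look-alikes: they are no part of the job. What is shaped like the blank_cap but pink or purple is not meant.

How it is judged (in metres and radians):
On the way, in this order (a step that is already met when the one before it is completed fails the run):
1. the lock button is pushed fully down with the arm still in (value of joint lock_button above 0.0065 m and value of joint extension below 0.01 m), for 0.1 s.
2. the arm is drawn out by its handle (value of joint extension above 0.03 m and contact force between the fingers and handle above 1 N), for 0.1 s.
At the end, for the whole second after the job is handed in: The arm is drawn out to within 4 mm of the long mark beside the recess in which the solid cap stands (0.050, 0.122 or 0.194 m), it is at rest (under 10 mm/s), the fingers still press on the handle (over 1 N), and the solid cap is still in its recess (((horizontal distance between blank_cap and recess_1 below 0.015 m and value of joint extension between 0.046 and 0.054 m) or (horizontal distance between blank_cap and recess_2 below 0.015 m and value of joint extension between 0.118 and 0.126 m) or (horizontal distance between blank_cap and recess_3 below 0.015 m and value of joint extension between 0.19 and 0.198 m)) and contact force between the fingers and handle above 1 N and velocity of joint extension between -0.01 and 0.01 m/s); the arm keeps its last pose, push and grip.
It fails at once if a cap is shifted, lifted or knocked over (more than 12 mm) (distance of any of blank_cap, hollow_cap_1, hollow_cap_2 from where it was at the start of the episode above 0.012 m).
It fails at once if a thing lying around is shifted (more than 20 mm) (distance of any of tape_measure, rubbing_stone, marker from where it was at the start of the episode above 0.02 m).
It also fails if it takes over 43 s, if anything falls off the work surface, if the arm or the gripper's body presses on something with over 40 N, if the wrist force passes 120 N, or if a joint passes its speed limit or range.

## Robot

A 6-joint arm with a two-finger parallel gripper is mounted at the origin on a cart in front of the work surface, level with it; the furniture and walls round the work are solid. World frame = base frame: x ahead of the robot, y to its left, z up, the work surface at z = 0. Lengths are in mm, angles in rad, forces in N, time in s.
With the tool pointing down it reaches from about 400 to 925 mm from the base axis. Payload 3.4 kg.
Tool frame: the origin (TCP) lies on the mounting face of the last link; the fingertips stand 173 mm ahead of it and the grasp point (between the pads) lies 155 mm ahead of it; z points along the fingers, y is the line along which they close (so a half turn about z gives the same grasp; the last joint's range is limited). The gripper opens to 85 mm and grips with 20 to 120 N. Pads are 22 mm wide; open, the fingers measure 114 mm over their backs; the gripper's body (76 mm by 85 mm) begins 54 mm behind the grasp point. The pads swing forward as they close: fully open they stand 13 mm farther back than shut.
Start: joints at [-1.405, 0.307, 1.506, -0, 1.328, -0.073], TCP at [136.543, -558.559, 404.705] pointing down, gripper open.
Joint ranges: [-3.12, 3.12], [-1.05, 2.28], [0.14, 2.33], [-1.42, 4.57], [0.1, 2.73], [-2.68, 2.68]. Speed limits (rad/s): [2.57, 2.57, 3.14, 3.14, 3.14, 3.14].

## Interface

Orientations are given as a rotation vector (axis times angle).
In Python, from workcell import * gives the robot as it stands.
- The arm moves only by the tool drive_tool, never from a script. Its argument "series" is a list of rows, each an object of numbers: "tx", "ty", "tz": the shift along the world's x, y, z in m; "roll": the turn about the world's z in rad. In form: [{"tx": .., "ty": .., "tz": .., "roll": ..}, ...]. A call has 1 to 8 rows; each row shifts and turns the commanded pose from where the row before left it; what a row does not reach is not made up. A row lasts 1/8 s, in which the tool goes at most 62.5 mm and 10.7 degrees, less where a joint would pass 70% of its speed; a pose out of reach is approached as far as the arm can. A call is refused whole if a number of a shift passes 0.0625 or a number of a turn 0.188, either way. A call with a gripper value outside its range is refused whole. "gripper" is the finger opening in m, from 0 to 0.0854, set as the call begins (left out, the last holds). The fingers move at their own pace and stop on an object; the grip force is fixed at half the most. Time passes only in rows, so rows that do not move let the fingers close. It gives the time, the measured TCP pose, the force and the opening at its end, in the units of the state.
- observe(): the state, without advancing time (a new reading comes with each control period).
- camera(name): name is "scene" or "top"; returns the picture (384x512x3 uint8, red, green, blue); there is no depth.
- camera_params(name): a dict with "fx", "fy", "cx", "cy" (pixels), "rvec" (rotation vector, rad) and "tvec" (3), from world to camera coordinates, as OpenCV has them. Camera axes: x right, y down, z forward; pixel columns grow to the right and rows downward; lengths in mm; the calibration is good to about 2 mm. A picture is of the moment at which its call begins. camera_params takes no time and is no camera call.
- finish_job(): hands the job in, once; it reports no verdict.
Trained networks look in the newest picture that a camera, given by its name, has taken for a name from the list of things; names that differ only in an ending like _2 or _b are one class to them, and where a whole thing is asked for, a point or a joint stands for the part that bears it (a point fixed in the world has none). Each returns a list of dicts, best first, with "p" (0 to 1); they miss things now and then, are a little off and sometimes report something else, mostly with a low value. They report only what shows in the picture. A call takes as long as a camera call. They do not tell look-alikes from the thing itself.
- regions_of(name, camera): "pixels" (384x512 bool, what is visible of it) and "bbox" ([left, top, width, height] in pixels, round what is visible of it).
The state is a dict: "time_s": time; "q": joint angles; "joint_velocities": joint speeds; "tau": joint torques, N m; "tcp_pos": TCP position; "tcp_rot": TCP orientation; "ft_force": force on the tool from outside, world axes, zero at the start; "torque": the same for the moment, N m; "grip_width": finger opening in mm.
Only numpy, scipy, OpenCV 4.12 (cv2) and the standard library are available. Lean on these libraries where they do the work, as an engineer would, in place of code of your own. Each camera call takes 0.05 s, during which the arm holds its last target. There are 200 camera calls.

## Working session

There is one attempt and no reset: what is moved stays moved. The work goes in short steps, Python scripts to look and compute and a tool call to move; the robot and the scene stay as the last step left them, time stands still between calls to the robot, and variables do not carry over. Pictures are saved under pics/ and viewed, on a budget of 10 in all, crops included, one or two more only if the job needs it, and the job is handed in when it is done.

Besides the shell and the picture viewer there is one more tool, called after ">>>" by a JSON object that holds its "api" and its "payload". drive_tool: Moves the arm, as the interface text tells. Its arguments: {"type":"object","properties":{"series":{"type":"array"},"gripper":{"type":"number"}},"required":["series"]}

```bash
mkdir -p pics
python3 - <<'E'
from workcell import *
import cv2,numpy as np
a=camera("top");b=camera("scene")
for n,i in (("top",a),("scene",b)):
    cv2.imwrite(f"pics/{n}1.png",cv2.resize(i[:,:,::-1],(800,600),interpolation=cv2.INTER_CUBIC))
    print(n,camera_params(n))
for cam in("top","scene"):
  for n in("gauge","gauge_arm","lock_button","blank_cap","hollow_cap_1"):
    for r in regions_of(n,cam)[:3]:
        ys,xs=np.nonzero(r["pixels"]);print(cam,n,round(r["p"],2),r["bbox"],xs.mean().round(1),ys.mean().round(1))
print(observe())
E
```

```text
top {'fx': 453.43005034057387, 'fy': 453.43005034057387, 'cx': 257.5577935544171, 'cy': 185.9314261405318, 'rvec': array([ 2.13664911, -2.11701926,  0.23733781]), 'tvec': array([ 85.30917435, 544.09810412, 965.54101258])}
scene {'fx': 433.07161073775245, 'fy': 433.07161073775245, 'cx': 258.8293640121953, 'cy': 190.93006741845693, 'rvec': array([ 0.97664017, -2.40148388,  1.15357743]), 'tvec': array([448.33447819, 270.79248476, 752.06394663])}
top gauge 0.81 [172.9, 157.6, 221.3, 113.0] 268.6 214.1
top gauge_arm 0.78 [284.0, 192.4, 26.1, 33.3] 295.1 214.8
top lock_button 0.5 [341.8, 192.8, 12.5, 15.2] 349.6 198.9
top blank_cap 0.79 [252.8, 105.6, 28.7, 31.9] 267.3 120.3
top blank_cap 0.77 [124.6, 132.6, 30.8, 34.8] 140.1 150.3
top blank_cap 0.69 [212.2, 105.4, 26.3, 29.8] 225.2 120.0
top hollow_cap_1 0.7 [187.4, 187.1, 24.5, 23.2] 195.7 196.5
top hollow_cap_1 0.66 [290.2, 209.4, 17.5, 19.2] 296.5 216.0
top hollow_cap_1 0.61 [241.2, 163.4, 21.9, 25.9] 254.6 176.3
scene gauge 0.55 [192.3, 149.6, 156.0, 147.3] 278.3 233.8
scene gauge_arm 0.83 [283.6, 174.1, 32.6, 40.9] 305.7 195.3
scene 
[... 471 characters left out ...]
5] 231.7 224.3
{'time_s': 0.6, 'q': array([-1.40451738e+00,  3.06766535e-01,  1.50637772e+00,  9.93223731e-06,
        1.32836785e+00, -7.34942209e-02]), 'joint_velocities': array([ 7.06409291e-04, -1.21858978e-03,  5.09624464e-05, -6.70147640e-04,
       -1.47637483e-03, -5.15509873e-04]), 'tau': array([-2.54155102e-04, -4.57173121e+01, -2.52202749e+01, -2.13373787e-04,
        1.16971576e-03, -1.14832150e-05]), 'tcp_pos': array([ 136.5360613 , -558.56968497,  404.73251968]), 'tcp_rot': array([3.11896396e+00, 3.75719961e-01, 2.09962328e-05]), 'ft_force': array([-0.10446036, -0.39631599,  0.57229563]), 'torque': array([-0.05137134, -0.02371512, -0.02938768]), 'grip_width': 85.32532156344713}
```

View pics/top1.png

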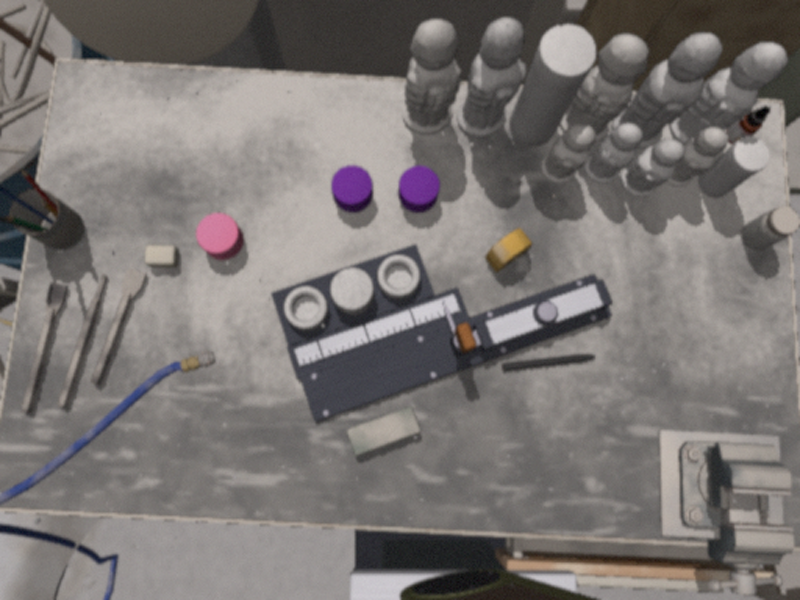

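View pics/scene1.png

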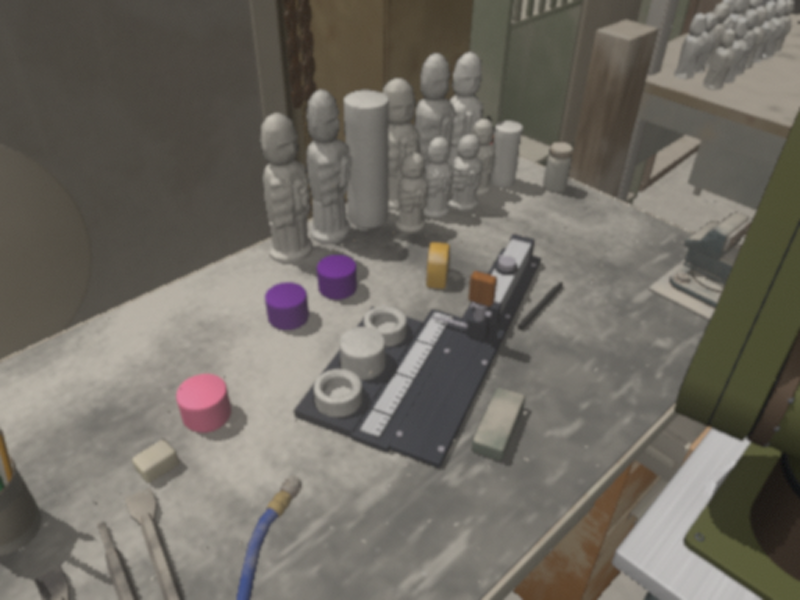

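Middle cap (recess 2) is the solid one: top view (351,291), with hollow cups at (306,307) and (399,276). The button is at (546,312) and the handle at (466,335). Target extension is 0.122. Next I fit the gauge pose.

```bash
cat > h.py <<'E'
from workcell import *
import cv2,numpy as np
from scipy.optimize import least_squares
def proj(n,P):
    c=camera_params(n);K=np.array([[c["fx"],0,c["cx"]],[0,c["fy"],c["cy"]],[0,0,1]])
    return cv2.projectPoints(np.array(P,float).reshape(-1,1,3),c["rvec"],c["tvec"],K,None)[0].reshape(-1,2)
def g2w(p,G):
    x,y,t=p;G=np.array(G,float);c,s=np.cos(t),np.sin(t)
    return np.c_[x+c*G[:,0]-s*G[:,1],y+s*G[:,0]+c*G[:,1],G[:,2]]
E
python3 - <<'E'
from h import *
G=[[0,-130,62],[125,122,55],[125,50,39],[125,194,39],[0,0,122]]
U={"top":[[546,312],[351,291],[399,276],[306,307],[464,334]],"scene":[[507,264],[363,340],[386,321],[338,387],[483,276]]}
U={k:(np.array(v)+.5)*.64-.5 for k,v in U.items()}
f=lambda p,cams:np.concatenate([(proj(n,g2w(p,G))-U[n]).ravel() for n in cams])
for cams in(["top"],["scene"],["top","scene"]):
    best=min((least_squares(f,[550,-100,t],args=(cams,),loss="soft_l1",x_scale=[100,100,1]) for t in (0,1.5,3,-1.5)),key=lambda r:r.cost)
    print(cams,best.x.round(3),f(best.x,cams).round(1).reshape(-1,2).tolist())
p=best.x
print(g2w(p,[[0,-130,62],[0,0,104],[0,122,104]]).round(1),"ydir",-np.sin(p[2]),np.cos(p[2]))
i=camera("top")[:,:,::-1].copy();i=i[150:280,165:405]
i=cv2.resize(i,None,fx=3.2,fy=3.2,interpolation=cv2.INTER_CUBIC)
pts=[[62,50,15],[62,122,15],[62,194,15],[0,-130,62]]+[[a,b,c] for c in(76,122) for a in(-18,18) for b in(-9,9)]+[[a,b,46] for a in(-17,17) for b in(-30,-230)]
for u,v in proj("top",g2w(p,pts)):cv2.circle(i,(int((u+.5-165)*3.2),int((v+.5-150)*3.2)),3,(0,0,255),1)
cv2.imwrite("pics/t2.png",i)
E
```

```text
['top'] [4.68858e+02 7.28300e+00 3.49000e-01] [[0.5, -0.1], [-0.1, -1.2], [-0.6, -0.4], [-1.1, 0.3], [1.4, 1.5]]
['scene'] [4.66965e+02 7.64400e+00 3.52000e-01] [[0.1, -1.5], [-0.3, 1.7], [-0.6, -0.8], [-0.1, -0.3], [0.9, 0.6]]
['top', 'scene'] [4.68145e+02 7.06000e+00 3.51000e-01] [[0.6, 0.1], [-0.0, -0.8], [-0.6, -0.0], [-1.1, 0.8], [1.5, 1.8], [-0.0, -1.8], [-0.5, 1.2], [-0.8, -1.2], [-0.3, -0.8], [0.7, 0.2]]
[[ 512.9 -115.    62. ]
 [ 468.1    7.1  104. ]
 [ 426.2  121.6  104. ]] ydir -0.34401917433451634 0.9389626231593021
```

View pics/t2.png

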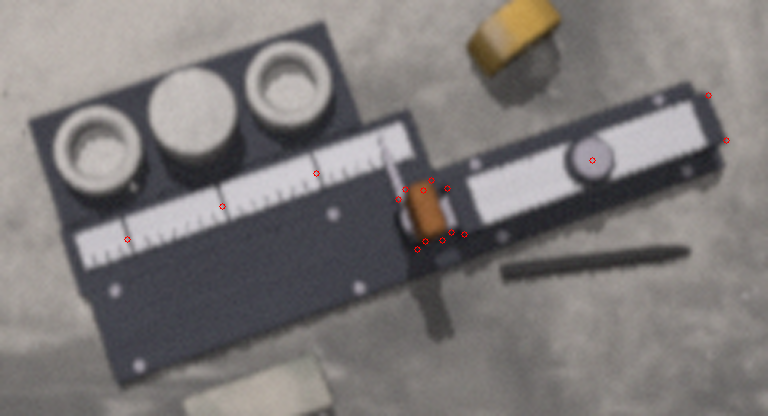

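Residuals are about 1 px. Button at about (513,-115) and handle at (468,7); the tool needs about +0.11 rad of roll. I'll close the gripper and go above the button.

>>> {"api": "drive_tool", "payload": {"series": [{"tx": 0.02,"ty": 0.024},{"tx": 0.036,"ty": 0.042,"roll": 0.05},{"tx": 0.036,"ty": 0.042,"roll": 0.06},{"tx": 0.036,"ty": 0.042},{"tx": 0.036,"ty": 0.042},{"tx": 0.036,"ty": 0.042},{"tx": 0.036,"ty": 0.042},{"tx": 0.036,"ty": 0.042}], "gripper": 0}}

```text
schema error: expected keys tx, ty, tz, roll
```

>>> {"api": "drive_tool", "payload": {"series": [{"tx": 0.036,"ty": 0.042},{"tx": 0.036,"ty": 0.042,"tz": -0.02},{"tx": 0.03,"ty": 0.042,"tz": -0.03},{"tx": 0.002,"ty": 0.0,"tz": -0.05},{"tz": -0.04},{},{}]}}

```text
schema error: expected keys tx, ty, tz, roll
```

>>> {"api": "drive_tool", "payload": {"series": [{"tx": 0.02,"ty": 0.024,"tz": 0,"roll": 0},{"tx": 0.036,"ty": 0.042,"tz": 0,"roll": 0.05},{"tx": 0.036,"ty": 0.042,"tz": 0,"roll": 0.06},{"tx": 0.036,"ty": 0.042,"tz": 0,"roll": 0},{"tx": 0.036,"ty": 0.042,"tz": 0,"roll": 0},{"tx": 0.036,"ty": 0.042,"tz": 0,"roll": 0},{"tx": 0.036,"ty": 0.042,"tz": 0,"roll": 0},{"tx": 0.036,"ty": 0.042,"tz": 0,"roll": 0}], "gripper": 0}}

```text
time_s: 1.65
tcp_pos: [409.5, -239.1, 405.0]
tcp_rot: [3.093, 0.546, 0.001]
ft_force: [0.2, -0.5, 1.2]
grip_width: -0.2
```

>>> {"api": "drive_tool", "payload": {"series": [{"tx": 0.036,"ty": 0.042,"tz": 0,"roll": 0},{"tx": 0.036,"ty": 0.042,"tz": -0.02,"roll": 0},{"tx": 0.03,"ty": 0.042,"tz": -0.03,"roll": 0},{"tx": 0.002,"ty": 0,"tz": -0.05,"roll": 0},{"tx": 0,"ty": 0,"tz": -0.04,"roll": 0},{"tx": 0,"ty": 0,"tz": 0,"roll": 0},{"tx": 0,"ty": 0,"tz": 0,"roll": 0}]}}

```text
time_s: 2.52
tcp_pos: [513.2, -114.9, 265.8]
tcp_rot: [3.093, 0.546, 0.002]
ft_force: [0.4, 0.0, 0.3]
grip_width: -0.0
```

Run:
```python
from h import *
o=observe()["tcp_pos"]
a=camera("top");b=camera("scene")
P=[[o[0],o[1],o[2]-173],[512.9,-115,62]]
out=[]
for n,i in(("top",a),("scene",b)):
    q=proj(n,P);u,v=q[1].astype(int);x0,y0=u-50,v-60
    c=cv2.resize(i[y0:y0+120,x0:x0+100,::-1],(400,480),interpolation=cv2.INTER_CUBIC)
    for k,(s,t) in enumerate(q):cv2.circle(c,(int((s+.5-x0)*4),int((t+.5-y0)*4)),3,((0,0,255),(0,255,0))[k],1)
    out.append(c)
cv2.imwrite("pics/b3.png",np.hstack(out))
```

```text
(no output)
```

View pics/b3.png

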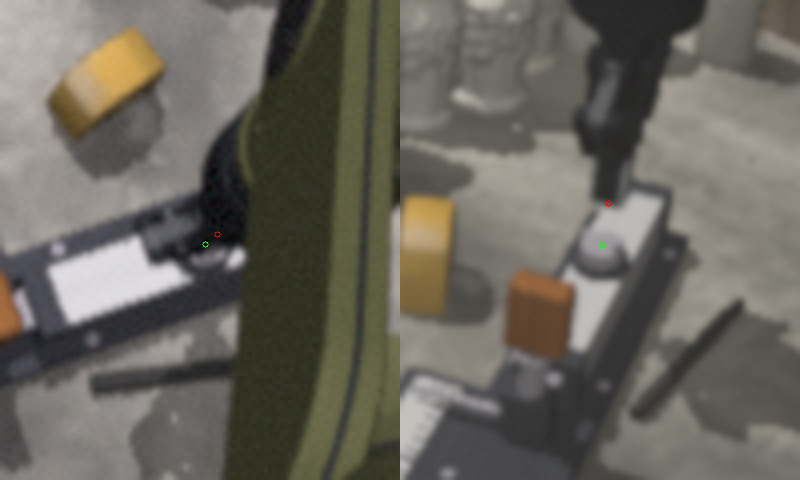

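The fingertips (608,203) stand right over the button (602,248) in the scene view. Pushing down now.

>>> {"api": "drive_tool", "payload": {"series": [{"tx": 0,"ty": 0,"tz": -0.015,"roll": 0},{"tx": 0,"ty": 0,"tz": -0.012,"roll": 0},{"tx": 0,"ty": 0,"tz": -0.004,"roll": 0},{"tx": 0,"ty": 0,"tz": -0.003,"roll": 0},{"tx": 0,"ty": 0,"tz": -0.002,"roll": 0},{"tx": 0,"ty": 0,"tz": -0.002,"roll": 0},{"tx": 0,"ty": 0,"tz": 0,"roll": 0}]}}

```text
time_s: 3.5
tcp_pos: [512.1, -114.5, 227.4]
tcp_rot: [-3.094, -0.547, 0.001]
ft_force: [-3.6, 0.1, 8.7]
grip_width: 0.1
```

>>> {"api": "drive_tool", "payload": {"series": [{"tx": 0,"ty": 0,"tz": -0.001,"roll": 0},{"tx": 0,"ty": 0,"tz": -0.001,"roll": 0},{"tx": 0,"ty": 0,"tz": 0,"roll": 0},{"tx": 0,"ty": 0,"tz": 0,"roll": 0}]}}

```text
time_s: 4.0
tcp_pos: [512.0, -114.4, 227.2]
tcp_rot: [3.093, 0.547, 0.001]
ft_force: [-8.6, 1.1, 22.8]
grip_width: -0.1
```

Force rises at a hard stop with the tip at 54 mm, so the button is fully down. Lifting, opening, and going above the handle.

>>> {"api": "drive_tool", "payload": {"series": [{"tx": 0,"ty": 0,"tz": 0.03,"roll": 0},{"tx": 0,"ty": 0,"tz": 0.05,"roll": 0},{"tx": 0,"ty": 0,"tz": 0.05,"roll": 0},{"tx": -0.015,"ty": 0.041,"tz": 0,"roll": 0},{"tx": -0.015,"ty": 0.041,"tz": 0,"roll": 0},{"tx": -0.015,"ty": 0.04,"tz": 0,"roll": 0},{"tx": 0,"ty": 0,"tz": 0,"roll": 0},{"tx": 0,"ty": 0,"tz": 0,"roll": 0}], "gripper": 0.085}}

```text
time_s: 5.0
tcp_pos: [468.0, 7.4, 354.9]
tcp_rot: [3.093, 0.548, 0.002]
ft_force: [0.2, 0.1, -0.1]
grip_width: 85.0
```

```bash
cat > look.py <<'E'
from h import *
import sys
def look(name,P):
    out=[]
    for n in("top","scene"):
        i=camera(n);q=proj(n,P);u,v=q[0].astype(int);x0,y0=u-50,v-60
        c=cv2.resize(i[y0:y0+120,x0:x0+100,::-1],(400,480),interpolation=cv2.INTER_CUBIC)
        for s,t in q:cv2.circle(c,(int((s+.5-x0)*4),int((t+.5-y0)*4)),2,(0,255,0),1)
        out.append(c)
    cv2.imwrite(name,np.hstack(out))
E
python3 - <<'E'
from look import *
p=[468.145,7.06,.351]
look("pics/h4.png",g2w(p,[[a,b,122] for a in(-18,18) for b in(-9,9)]))
print(observe()["tcp_pos"],observe()["ft_force"])
E
```

```text
[468.23882985   6.77079283 354.77697522] [-0.04472752 -0.92898679  0.37109735]
```

View pics/h4.png

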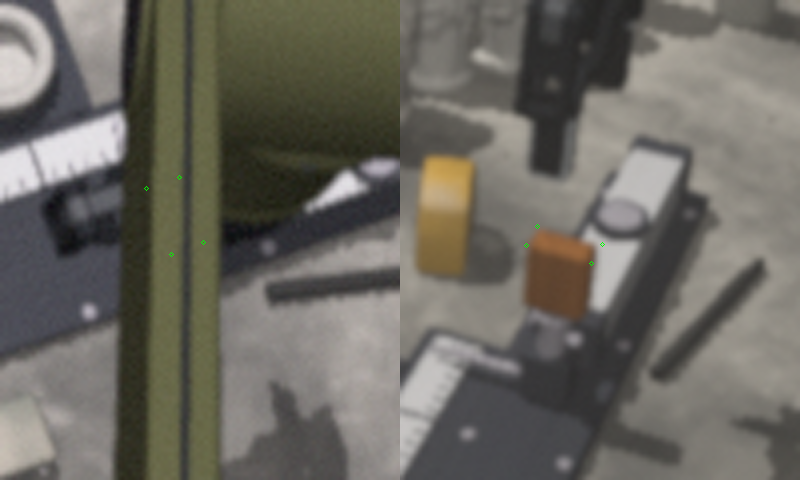

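The button looks flush and the fingers straddle the handle (scene, block top ≈ (560,245)). Descending and gripping.

>>> {"api": "drive_tool", "payload": {"series": [{"tx": 0,"ty": 0,"tz": -0.03,"roll": 0},{"tx": 0,"ty": 0,"tz": -0.036,"roll": 0},{"tx": 0,"ty": 0,"tz": -0.02,"roll": 0},{"tx": 0,"ty": 0,"tz": -0.01,"roll": 0},{"tx": 0,"ty": 0,"tz": 0,"roll": 0}]}}

```text
time_s: 5.72
tcp_pos: [467.8, 6.9, 258.3]
tcp_rot: [-3.094, -0.545, 0.002]
ft_force: [0.3, -0.2, -0.6]
grip_width: 84.9
```

>>> {"api": "drive_tool", "payload": {"series": [{"tx": 0,"ty": 0,"tz": 0,"roll": 0},{"tx": 0,"ty": 0,"tz": 0,"roll": 0},{"tx": 0,"ty": 0,"tz": 0,"roll": 0},{"tx": 0,"ty": 0,"tz": 0,"roll": 0},{"tx": 0,"ty": 0,"tz": 0,"roll": 0},{"tx": 0,"ty": 0,"tz": 0,"roll": 0},{"tx": 0,"ty": 0,"tz": 0,"roll": 0},{"tx": 0,"ty": 0,"tz": 0,"roll": 0}], "gripper": 0.01}}

```text
time_s: 6.72
tcp_pos: [467.9, 7.1, 259.4]
tcp_rot: [3.093, 0.547, 0.002]
ft_force: [-0.8, -2.3, 5.4]
grip_width: 17.2
```

>>> {"api": "drive_tool", "payload": {"series": [{"tx": -0.002,"ty": 0.0055,"tz": 0,"roll": 0},{"tx": -0.004,"ty": 0.011,"tz": 0,"roll": 0},{"tx": -0.006,"ty": 0.0165,"tz": 0,"roll": 0},{"tx": -0.006,"ty": 0.0165,"tz": 0,"roll": 0},{"tx": -0.006,"ty": 0.0165,"tz": 0,"roll": 0},{"tx": -0.006,"ty": 0.0165,"tz": 0,"roll": 0},{"tx": 0,"ty": 0,"tz": 0,"roll": 0},{"tx": 0,"ty": 0,"tz": 0,"roll": 0}]}}

```text
time_s: 7.72
tcp_pos: [437.9, 89.8, 259.4]
tcp_rot: [3.092, 0.548, 0.002]
ft_force: [-0.0, -4.0, 5.8]
grip_width: 17.0
```

>>> {"api": "drive_tool", "payload": {"series": [{"tx": -0.006,"ty": 0.016,"tz": 0,"roll": 0},{"tx": -0.004,"ty": 0.011,"tz": 0,"roll": 0},{"tx": -0.002,"ty": 0.005,"tz": 0,"roll": 0},{"tx": 0,"ty": 0,"tz": 0,"roll": 0},{"tx": 0,"ty": 0,"tz": 0,"roll": 0},{"tx": 0,"ty": 0,"tz": 0,"roll": 0}]}}

```text
time_s: 8.48
tcp_pos: [426.2, 121.6, 259.3]
tcp_rot: [3.093, 0.547, 0.003]
ft_force: [1.4, -4.1, 6.1]
grip_width: 17.2
```

Run:
```python
from look import *
p=[468.145,7.06,.351]
o=observe();print(o)
d=o["tcp_pos"][:2]-p[:2];print("gauge xy",d@[np.cos(.351),np.sin(.351)],d@[-np.sin(.351),np.cos(.351)])
look("pics/e5.png",g2w(p,[[70,122,22],[62,122,15],[62,132,15],[62,194,15],[62,50,15]]))
```

```text
{'time_s': 8.475, 'q': array([ 1.82992804e-01,  3.02989306e-01,  1.96870663e+00, -1.37113110e-03,
        8.67971253e-01,  1.40456174e+00]), 'joint_velocities': array([-5.84105583e-04, -5.13201996e-04, -2.43472412e-04, -2.35521637e-03,
       -1.83214777e-03,  3.73172567e-05]), 'tau': array([ 2.07574479e+00, -3.42363381e+01, -1.49561816e+01,  1.02562364e+00,
        1.29921998e-03, -1.08469657e-01]), 'tcp_pos': array([426.23926592, 121.58727663, 259.32656619]), 'tcp_rot': array([3.09256227e+00, 5.46971294e-01, 3.03718976e-03]), 'ft_force': array([ 1.35555528, -4.06631728,  6.11258562]), 'torque': array([-0.57409363, -0.06186181, -0.11280493]), 'grip_width': 17.190915681099703}
gauge xy 0.028002156226606685 121.9532158482402
```

View pics/e5.png

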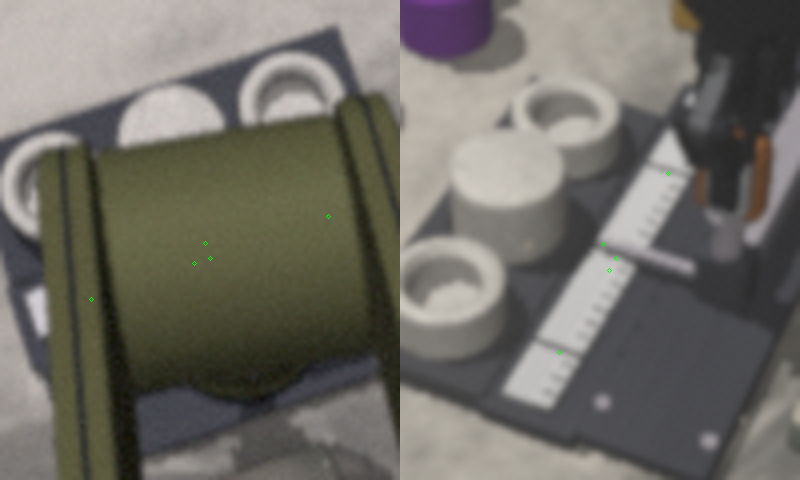

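Scene view: pointer from (605,245) to (695,268), with long marks 1 and 3 at about (667,170) and (560,347), 3–5 zoomed px above my predictions. I'll zoom in to refine.

Run:
```python
from h import *
p=[468.145,7.06,.351]
i=np.mean([camera("scene").astype(float) for _ in range(8)],0).astype(np.uint8)[:,:,::-1]
u,v=proj("scene",g2w(p,[[62,122,15]]))[0].astype(int);x0,y0=u-32,v-30
print(x0,y0)
c=cv2.resize(i[y0:y0+60,x0:x0+70],None,fx=10,fy=10,interpolation=cv2.INTER_CUBIC)
cv2.imwrite("pics/z6.png",c)
```

```text
226 211
```

View pics/z6.png

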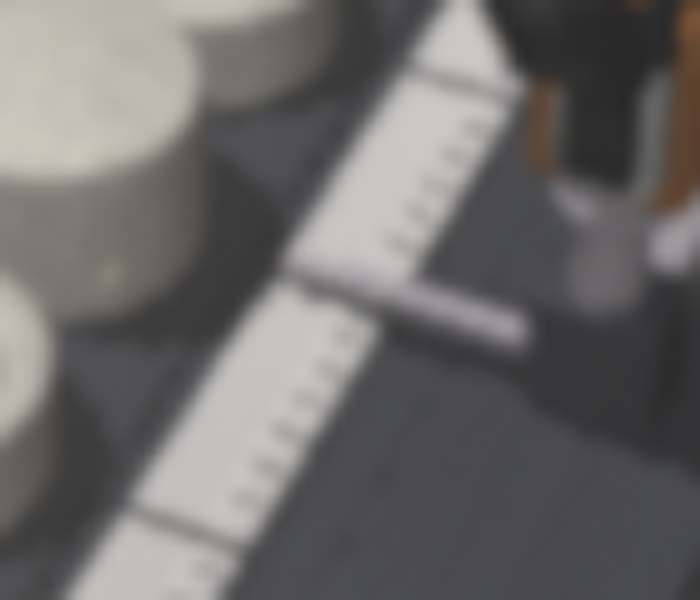

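Run:
```python
from h import *
p=[468.145,7.06,.351]
def back(z,u,v):
    t=np.array([(z_+.5)/10-.5 for z_ in(u,v)])+[226,211]
    s=least_squares(lambda a:(proj("scene",g2w(p,[[a[0],a[1],z]]))[0]-t),[60,120]).x
    return s.round(1)
for n,z,P in(("m1",15,[(405,70),(462,84),(515,97)]),("m3",15,[(130,505),(187,528),(240,550)]),("dark2",15,[(300,285),(340,302),(380,316)]),("ptr",22,[(290,265),(400,293),(525,335)])):
    print(n,[back(z,*q).tolist() for q in P])
```

```text
m1 [[76.4, 48.0], [63.0, 46.9], [50.7, 45.8]]
m3 [[76.6, 190.2], [63.6, 190.9], [51.5, 191.7]]
dark2 [[70.5, 119.4], [60.8, 120.5], [51.5, 120.7]]
ptr [[72.1, 121.3], [47.8, 119.1], [19.4, 119.4]]
```

Read against marks 1 and 3, both of which are offset by −3.1 mm, mark 2 would read 118.9 and the pointer reads 119.1–119.4. That puts it within about 1 mm of the mark. The displacement from the gripped-in position (122 mm) agrees, so I'm handing in.

Run:
```python
from workcell import *
o=observe();print(o["time_s"],o["grip_width"],o["ft_force"]);print(finish_job())
```

```text
8.975 17.51936586391102 [ 0.26657249 -4.01445036  6.06291277]
the job is handed in; nothing more can be done
None
```

The arm is drawn out to mark 2, beside the solid cap in the middle recess, and I handed the job in at about 9 s with the handle still gripped.

- **Lock button:** I pushed it down with closed fingers until it hit a hard stop. The fingertips were about 54 mm above the desk and the push had risen to about 23 N.
- **Drawing out:** I gripped the handle and moved the tool 122 mm along the gauge. The gripper then read about 17 mm open on the 18 mm block, with about 4 N of spring pull and the joints at rest.
- **Pointer check:** In the scene picture the pointer read 119.1–119.4 mm along its bar, where mark 2 should read 118.9 mm. That is within about 1 mm, inside the 4 mm allowed.

**Disagreements:**
- Marks 1 and 3 both read 3.1 mm off my fitted gauge position. I judged the pointer against the marks themselves to cancel that.
- The reading at the pointer's very tip was 121.3 mm, about 2 mm out from the rest of the bar. It lies over the mark there and is hard to tell apart.
- The arm blocked the top camera at the end, so only the scene camera confirms the pointer.

The caps looked undisturbed in the last pictures. I did not check the tape measure, rubbing stone or marker again at the end.

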